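Set a spring tape between the fence under the shelf and the stop plate

TASK

Hook the end of the tape measure behind the wooden fence strip under the shelf, back away against its spring until the case can be set down upright on the stop plate, with its front bearing squarely on the robot's side of the ridge, and let go so that the spring holds it there. Then push the tape's thumb lock fully down and leave the tape hooked, seated and locked. Do not wrench at the strip, do not knock the shelf, and leave the screwdriver and the two rolls of tape alone.

Things in the scene. Friction and masses are not known exactly. Their poses are not given: they have to be found in the camera images.
- tape: Pocket tape measure, grey case, loose, 0.35 kg, standing on the pine block, hook hanging free. 76 long (x; blade leaves the front, x = 38) x 40 thick (y, grip here) x 60 high; front shoulder (x over 12) 46 high. Origin: centre of underside. The stiff straight blade, 19 wide, runs level, its underside 9 above the case's; the spring pulls it in with 3 N, 5 N at 160 out
- hook (a point): Steel hook at the blade's end, a lip 22 wide, 3 thick, hanging square to the blade: the point is its lower end on the face that looks back to the case, 20 below the blade's underside and 11 below the case's. With the blade in it lies at x = 48, z = -11 in the tape's frame. Axes as the tape's
- blade (a joint): How far the blade is drawn out, m: 0 in, at most 0.185
- lock (a joint): Thumb lock, m: 0 up (free), 0.0075 fully down. It goes over centre: pushed straight down it takes about 4 N to start, then snaps over by itself and stays, clamping the blade
- lock_top (a point): Centre of the top of the thumb lock, a black ribbed button 16 x 20 on the case's front shoulder, at x = 24, z = 68 in the tape's frame when up, its highest part
- rack: Fixed plywood riser shelf, open to the front (-x), 220 deep x 460 wide; board 205 to 223 high, front edge at x = -110; side panels at y = +-212. Origin: centre of underside. Under it a firm wooden fence strip along y (+-110), 18 thick, 22 high. The strip's place is not given: its rear face, which the hook must catch, is 35 to 59 behind the front edge; feel for it or look
- shelf_edge (a point): Middle of the lower front edge of the shelf board, 205 above the bench. Axes as the rack's
- stop: Fixed aluminium stop plate before the shelf, 120 (x) x 100 (y) x 14 thick, with a ridge (x = 46 to 60) across its front end, top 21 above the bench. +x points to the shelf, square to the strip. Origin: centre of underside. Case underside over 22 above the bench clears ridge and strip; up to about 30 the hook still holds (blade level)
- stop_ridge (a point): Middle of the ridge's top edge on the robot's side (x = 46 of the plate): the case's front bears on the face under it, the case standing on the plate, whose surface is 7 lower; the blade then passes 2 above the ridge and 1 above the strip
- block: Fixed pine block on which the tape stands at the start, 69 (x) x 146 (y) x 36 high. Origin: centre of the underside
- screwdriver: Bystander: screwdriver with a yellow handle, 233 long, lying on the bench. Origin under its centre
- masking_tape: Bystander: roll of masking tape lying flat, 100 across, 25 high. Origin under its centre
- duct_tape: Bystander: grey roll of duct tape lying flat, 107 across, 48 high. Origin under its centre
There are look-alikes about, which are no part of the job. There is more than one size of the stop; the one meant has the size given above.

How it is judged:
By the outcome, as a careful person would: the job done as asked, in the order asked, and still so for the second after the job is handed in, with the robot touching nothing.
It also fails if it takes over 51 s, if anything falls off the work surface, if the arm or the gripper's body presses on something with over 40 N, if the wrist force passes 120 N, or if a joint passes its speed limit or range.

ROBOT

A 7-joint arm with a two-finger parallel gripper is mounted at the origin on a cart in front of the work surface, level with it; the furniture and walls round the work are solid. World frame = base frame: x ahead of the robot, y to its left, z up, the work surface at z = 0. Lengths are in m, angles in rad, forces in N, time in s.
With the tool pointing down it reaches from about 0.425 to 0.925 m from the base axis. Payload 6.8 kg.
Tool frame: the origin (TCP) lies at the very end of the fingers, on their centre line; the grasp point (between the pads) lies 19 mm behind it; z points along the fingers, y is the line along which they close (so a half turn about z gives the same grasp; the last joint's range is limited). The gripper opens to 85 mm and grips with 20 to 120 N. Pads are 22 mm wide; open, the fingers measure 114 mm over their backs; the gripper's body (76 mm by 85 mm) begins 54 mm behind the grasp point. The pads swing forward as they close: fully open they stand 13 mm farther back than shut.
Start: joints at [1.064, 0.477, 0.022, 1.555, -0.011, 1.109, -0.083], TCP at [0.262, -0.622, 0.231] pointing down, gripper open.
Joint ranges: [-2.96, 2.96], [-0.34, 2.1], [-1.41, 1.46], [0.24, 2.44], [-1.37, 4.51], [0.17, 1.92], [-2.96, 2.96]. Speed limits (rad/s): [2.39, 2.39, 3.14, 3.14, 3.14, 3.14, 3.14].

INTERFACE

Orientations are given as a unit quaternion [w, x, y, z].
In Python, from station import * gives the robot as it stands.
- The arm moves only by the tool jog_arm, never from a script. Its argument "moves" is one flat list of numbers, 7 for each row, row after row: the shift along the tool's x, y, z normalised to -1 to 1, where 1 is 20 mm, then the turn, a rotation vector about the tool's x, y, z normalised to -1 to 1, where 1 is 4 degrees, then the opening, from 0 (shut) to 1 (fully open). In form: [x, y, z, rx, ry, rz, claw, x, y, z, rx, ry, rz, claw, ...]. A call has exactly 8 rows; each row shifts and turns the commanded pose from where the row before left it, along the tool's axes as they then stand; what a row does not reach is not made up. A row lasts 1/12 s, in which the tool goes at most 41.7 mm and 7.16 degrees, less where a joint would pass 70% of its speed; a pose out of reach is approached as far as the arm can. A call with a number of a shift or a turn outside -1 to 1 is refused whole. A call with a gripper value outside its range is refused whole. The fingers move at their own pace and stop on an object; "grip_force" is the grip in N (left out, the last holds). Time passes only in rows, so rows that do not move let the fingers close, or fill a call up. It gives the time, the measured TCP pose, the force, the opening and the grip force at its end, in the units of the state.
- get_obs(): the state, without advancing time (a new reading comes with each control period).
- read_camera(name): name is "scene" or "top"; returns a dict with "color" (420x560x3 uint8, blue, green, red), "fx", "fy", "cx", "cy" (pixels), "rvec" (rotation vector, rad) and "tvec" (3), from world to camera coordinates, as OpenCV has them. Camera axes: x right, y down, z forward; pixel columns grow to the right and rows downward; lengths in m; the calibration is good to about 2 mm. A picture is of the moment at which its call begins. There is no depth.
- hand_in(): hands the job in; it is judged then, once.
The state is a dict: "t": time; "q": joint angles; "joint_vel": joint speeds; "joint_torque": joint torques, N m; "eef_pos": TCP position; "tool_rot": TCP orientation; "contact_force": force on the tool from outside, world axes, zero at the start; "torque": the same for the moment, N m; "gripper_width": opening from 0.0 (shut) to 1.0 (fully open); "grasp_force": force on a finger pad.
Only numpy, scipy, OpenCV 4.12 (cv2) and the standard library are available. Lean on these libraries where they do the work, as an engineer would, in place of code of your own. Each camera call takes 0.05 s, during which the arm holds its last target. There are 200 camera calls.

## Working session

There is one attempt and no reset: what is moved stays moved. The work goes in short steps, Python scripts to look and compute and a tool call to move; the robot and the scene stay as the last step left them, time stands still between calls to the robot, and variables do not carry over. Pictures are saved under pics/ and viewed, at most 10 in all, crops included, and the job is handed in when it is done.

Besides the shell and the picture viewer there is one more tool, called in YAML: its name, and indented under it one key for each argument. jog_arm: Moves the arm, as the interface text tells. Scaled input: -1 to 1 covers 20 mm each way for a shift and 4 degrees each way for a turn. Its arguments: {"type":"object","properties":{"moves":{"type":"array"},"grip_force":{"type":"number"}},"required":["moves"]}

```bash
ls; mkdir -p pics
python3 - <<'E'
from station import *
import cv2,numpy as np
for n in("scene","top"):
    c=read_camera(n);cv2.imwrite(f"pics/{n}0.png",c["color"])
    R=cv2.Rodrigues(np.array(c["rvec"]))[0];print(n,c["fx"],c["cx"],c["cy"],-R.T@np.array(c["tvec"]).ravel(),R.round(3).tolist())
print(get_obs())
E
```

```text
pics
scene 483.41244005474954 282.976651416248 218.38519937428822 [-0.32416038  1.31004638  1.01856078] [[-0.845, -0.534, 0.021], [-0.278, 0.406, -0.871], [0.456, -0.742, -0.491]]
top 421.1659189132857 277.24452743436376 207.38665393675154 [ 0.2741362  -0.03254454  1.37053843] [[0.028, -1.0, 0.012], [-0.984, -0.03, -0.173], [0.174, -0.007, -0.985]]
{'t': 0.1, 'q': array([ 1.06392139,  0.47772523,  0.02234866,  1.55637761, -0.01151187,
        1.10930123, -0.08307224]), 'joint_vel': array([ 8.52399547e-04,  1.14752353e-03,  4.80852383e-04, -3.81183518e-03,
        1.06432991e-05,  2.13053680e-04, -3.82724106e-04]), 'joint_torque': array([ 5.65854163e-03, -5.97752237e+01,  1.61407158e+00, -2.81952274e+01,
        1.27627503e-02,  5.01862567e-03,  4.70533428e-05]), 'eef_pos': array([ 0.26187029, -0.62153624,  0.23040726]), 'tool_rot': array([-8.11614320e-04,  9.80184084e-01,  1.98086984e-01, -2.22783487e-04]), 'contact_force': array([-0.3497528 ,  0.19431835, -0.53179553]), 'torque': array([-0.05166407, -0.00202699, -0.00335406]), 'grasp_force': 0.0, 'gripper_width': 1.0010508535831464}
```

View pics/scene0.png

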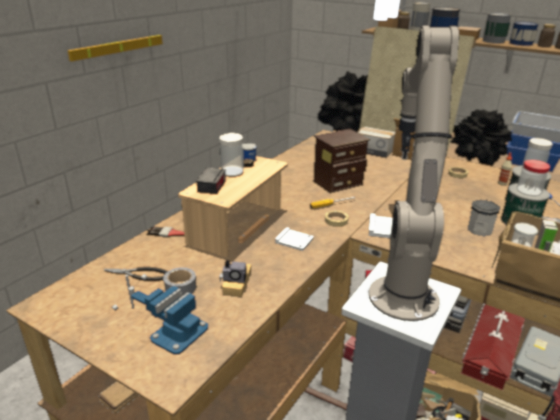

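View pics/top0.png

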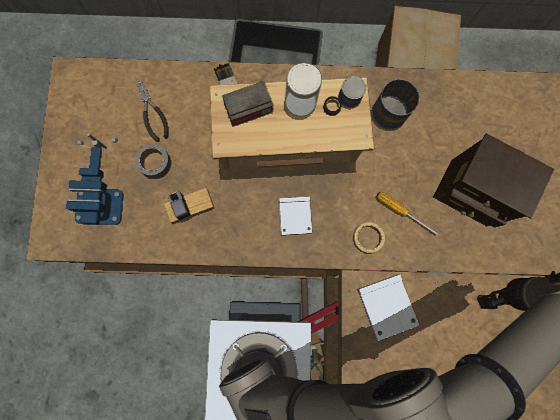

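The top picture shows the tape on the pine block at about (178,205). There are two plates: the one at (295,215) lies in front of the shelf, and the larger one at (388,307) is the look-alike. The shelf front edge runs (219,157)–(372,149) and the fence strip is at about (290,161). Bystanders are the screwdriver (405,212), masking tape (369,237) and duct tape (153,162). Next come close crops.

```bash
cat > h.py <<'E'
from station import *
import cv2,numpy as np
np.set_printoptions(precision=4,suppress=True)
def cam(n):
    c=read_camera(n);c["R"]=cv2.Rodrigues(np.array(c["rvec"]))[0];c["t"]=np.array(c["tvec"]).ravel()
    c["C"]=-c["R"].T@c["t"];return c
def ray(c,u,v):
    d=c["R"].T@np.array([(u-c["cx"])/c["fx"],(v-c["cy"])/c["fy"],1]);return d/np.linalg.norm(d)
def plane(c,u,v,z):
    d=ray(c,u,v);return c["C"]+d*(z-c["C"][2])/d[2]
def tri(a,pa,b,pb):
    A=ray(a,*pa);B=ray(b,*pb);s=np.linalg.lstsq(np.c_[A,-B],b["C"]-a["C"],rcond=None)[0]
    P=a["C"]+A*s[0];Q=b["C"]+B*s[1];return (P+Q)/2,np.linalg.norm(P-Q)
def proj(c,P):
    p=c["R"]@np.array(P)+c["t"];return np.array([c["fx"]*p[0]/p[2]+c["cx"],c["fy"]*p[1]/p[2]+c["cy"]])
def crop(c,u,v,w,h,k,name):
    cv2.imwrite(name,cv2.resize(c["color"][v:v+h,u:u+w],None,fx=k,fy=k,interpolation=cv2.INTER_CUBIC))
E
python3 - <<'E'
from h import *
a=cam("top");b=cam("scene")
A=a["color"];B=b["color"]
r=lambda c,u,v,w,h,k:cv2.resize(c[v:v+h,u:u+w],None,fx=k,fy=k,interpolation=cv2.INTER_CUBIC)
# tape: top crop origin (155,180) 64x48 x6 ; scene crop origin (205,250) 64x48 x6; stop below
im=np.vstack([np.hstack([r(A,155,180,66,50,6),r(B,205,250,66,50,6)]),np.hstack([r(A,265,190,66,50,6),r(B,262,215,66,50,6)])])
cv2.imwrite("pics/c1.png",im)
im=np.vstack([r(A,205,140,180,45,4.4)[:, :792],r(B,180,170,132,90,4.4)]) if 0 else r(B,180,180,130,90,6)
cv2.imwrite("pics/c2.png",im)
E
```

```text
(no output)
```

View pics/c1.png

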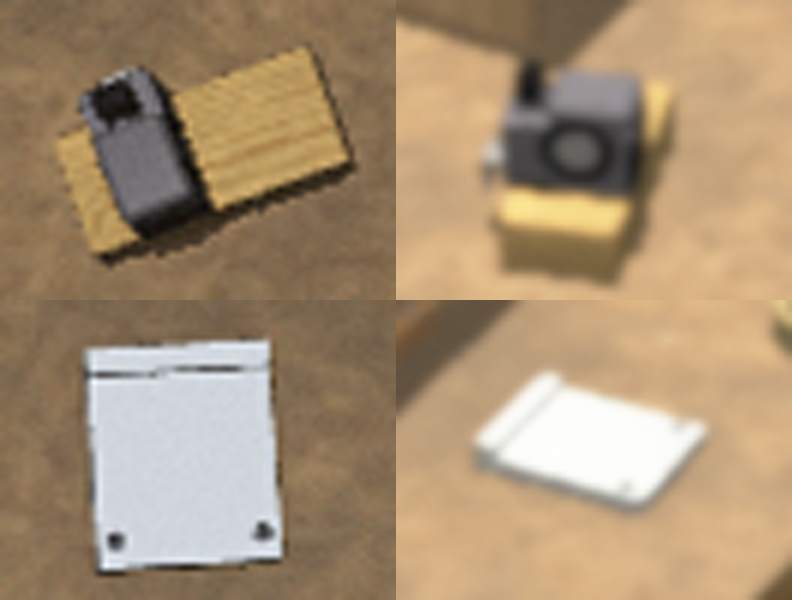

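View pics/c2.png

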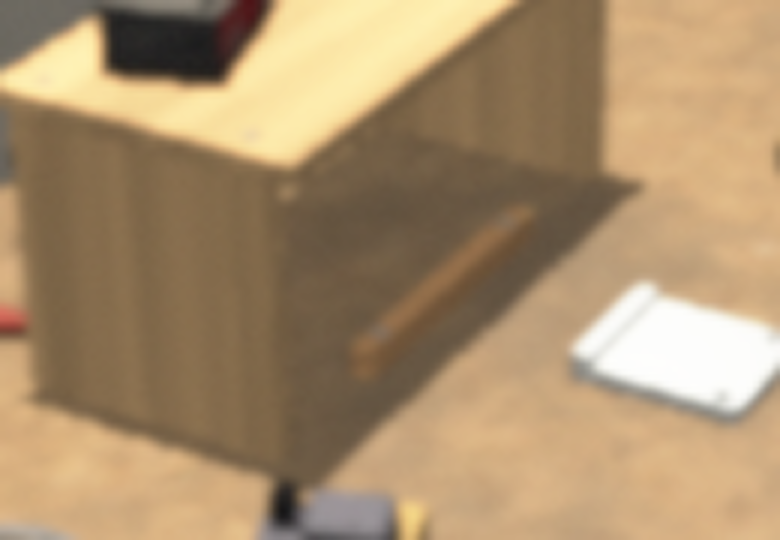

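The scene crop confirms the tape (black lock on the shoulder, hook to the left) standing on the block. The plate in front of the shelf shows a ridge at its shelf end. The strip is visible under the shelf from (352,360) to (530,210) in crop c2. Next I measure these.

```bash
cat > m.py <<'E'
from h import *
a=cam("top");b=cam("scene")
T=lambda o,x,y:(o[0]+(x+.5)/6-.5,o[1]+(y+.5)/6-.5)
t=lambda x,y:T((155,180),x,y); s=lambda x,y:T((265,190),x,y-300)
ss=lambda x,y:T((262,215),x-396,y-300); st=lambda x,y:T((205,250),x-396,y)
c2=lambda x,y:T((180,180),x,y)
print("stop tri FL,FR,NR",[tri(a,s(*p),b,ss(*q)) for p,q in [((87,349),(475,440)),((269,341),(548,372)),((282,557),(706,428)),((99,571),(640,510))]])
P={k:plane(a,*s(*p),z) for k,p,z in [("FL",(87,349),.021),("FR",(269,341),.021),("NL",(99,571),.014),("NR",(282,557),.014),("rL",(88,371),.021),("rR",(269,365),.021)]}
print(P); print("len",np.linalg.norm(P["FL"]-P["NL"]),np.linalg.norm(P["FR"]-P["NR"]),"wid",np.linalg.norm(P["FL"]-P["FR"]),np.linalg.norm(P["NL"]-P["NR"]))
hsv=cv2.cvtColor(a["color"],cv2.COLOR_BGR2HSV)
m=((hsv[...,1]<40)&(hsv[...,2]>150)).astype(np.uint8); m[:190]=0;m[245:]=0;m[:,:265]=0;m[:,330:]=0
cs=max(cv2.findContours(m,0,1)[0],key=cv2.contourArea);print("rect",cv2.minAreaRect(cs),cv2.boundingRect(cs))
# shelf edge: top board front edge z=.205/.223
g=a["color"]
print("lock",tri(a,t(116,100),b,st(530,66)), plane(a,*t(116,100),.104))
for n,p,z in [("Ltop f",(107,140),.096),("Ltop r",(133,218),.096),("Rtop f",(166,118),.096),("Rtop r",(188,178),.096)]: print(n,plane(a,*t(*p),z))
print("block",[plane(a,*t(*p),.036) for p in [(57,143),(305,48),(353,160),(104,258)]])
print("strip",[plane(b,*c2(*p),.022) for p in [(352,345),(372,352),(535,212),(520,205)]])
print("edge",[plane(b,*c2(*p),.223) for p in [(290,165),(525,-3)]])
E
python3 m.py
python3 - <<'E'
from h import *
a=cam("top");r=a["color"][140:185,205:385]
cv2.imwrite("pics/c3.png",cv2.resize(cv2.convertScaleAbs(r,alpha=1.5),None,fx=4.4,fy=8,interpolation=cv2.INTER_CUBIC))
E
```

```text
stop tri FL,FR,NR [(array([ 0.5448, -0.0473,  0.0205]), np.float64(0.0014935183560180788)), (array([ 0.5514, -0.1467,  0.0218]), np.float64(5.5390251826170326e-05)), (array([ 0.434 , -0.1565,  0.0129]), np.float64(0.00088623872243067)), (array([ 0.4254, -0.0575,  0.0044]), np.float64(0.0012783846971846946))]
{'FL': array([ 0.544 , -0.0477,  0.021 ]), 'FR': array([ 0.5516, -0.1467,  0.021 ]), 'NL': array([ 0.4237, -0.0576,  0.014 ]), 'NR': array([ 0.4342, -0.1562,  0.014 ]), 'rL': array([ 0.5319, -0.0485,  0.021 ]), 'rR': array([ 0.5382, -0.1469,  0.021 ])}
len 0.12095126303265105 0.11790840868438245 wid 0.09937435272371244 0.09915442652430038
rect ((294.98309326171875, 215.19537353515625), (36.55474090576172, 31.118680953979492), 86.8201675415039) (279, 197, 33, 38)
lock (array([0.5237, 0.2757, 0.1045]), np.float64(0.003525691999917355)) [0.5222 0.2749 0.104 ]
Ltop f [0.5028 0.28   0.096 ]
Ltop r [0.4629 0.2639 0.096 ]
Rtop f [0.5151 0.2507 0.096 ]
Rtop r [0.4843 0.2374 0.096 ]
block [array([0.5111, 0.3213, 0.036 ]), array([0.5672, 0.1918, 0.036 ]), array([0.5067, 0.1627, 0.036 ]), array([0.4498, 0.2917, 0.036 ])]
strip [array([0.6657, 0.03  , 0.022 ]), array([0.6498, 0.0297, 0.022 ]), array([ 0.6665, -0.1859,  0.022 ]), array([ 0.681 , -0.1884,  0.022 ])]
edge [array([0.6148, 0.1495, 0.223 ]), array([ 0.6322, -0.1203,  0.223 ])]
```

View pics/c3.png

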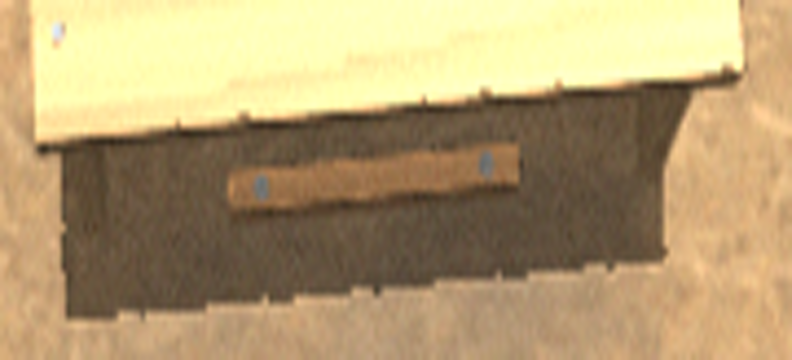

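Crop c3 shows the strip whole: rear top edge (230,170)–(518,143), front top edge about (230,208)–(518,180), and the shelf's front lower edge (38,150)–(740,80).

Run:
```python
from h import *
a=cam("top");b=cam("scene")
c3=lambda x,y:(205+(x+.5)/4.4-.5,140+(y+.5)/8-.5)
L=plane(a,*c3(230,170),.022);R=plane(a,*c3(518,143),.022)
print("strip rear",L,R,np.linalg.norm(L-R),"front",plane(a,*c3(230,204),.022),plane(a,*c3(518,177),.022))
e1=plane(a,*c3(40,148),.205);e2=plane(a,*c3(741,79),.205);print("edge.205",e1,e2,np.linalg.norm(e1-e2))
yaw=lambda p,q:np.degrees(np.arctan2(q[0]-p[0],p[1]-q[1]))
print("yaws",yaw(L,R),yaw(e1,e2))
# white plate lines
g=cv2.cvtColor(a["color"],cv2.COLOR_BGR2HSV)
m=((g[...,1]<60)&(g[...,2]>120)).astype(np.uint8); m[:192]=0;m[242:]=0;m[:,:270]=0;m[:,325:]=0
P=[]
for rows in range(200,232,2):
    w=np.where(m[rows])[0];P.append((rows,w[0]-.5,w[-1]+.5))
P=np.array(P)
for k in(1,2):
    f=np.polyfit(P[:,0],P[:,k],1);p=plane(a,np.polyval(f,204),204,.014);q=plane(a,np.polyval(f,230),230,.014);d=p-q;print("side",p,q,np.degrees(np.arctan2(d[1],d[0])))
Q=[]
for c in range(283,308):
    w=np.where(m[:,c])[0];Q.append((c,w[0]-.5,w[-1]+.5))
Q=np.array(Q)
for k,z in((1,.021),(2,.014)):
    f=np.polyfit(Q[:,0],Q[:,k],1);p=plane(a,283,np.polyval(f,283),z);q=plane(a,307,np.polyval(f,307),z);print("end",p,q,yaw(p,q))
# tape masks: dark/grey lock
d=((g[...,2]<60)).astype(np.uint8)
v=a["color"][180:230,155:221].max(2)
yy,xx=np.where(v[10:25,8:30]<45);print("lock dark",xx.mean()+163,yy.mean()+190,len(xx),plane(a,xx.mean()+163,yy.mean()+190,.104))
# tape silhouette (low saturation) contour
m2=((g[...,1]<70)&(g[...,2]<190)).astype(np.uint8);m2[:188]=0;m2[222:]=0;m2[:,:165]=0;m2[:,192:]=0
c=max(cv2.findContours(m2,0,1)[0],key=cv2.contourArea);r=cv2.minAreaRect(c);bx=cv2.boxPoints(r);print("tape rect",r);print([plane(a,*p,.096) for p in bx])
```

```text
strip rear [0.6663 0.0293 0.022 ] [ 0.6849 -0.1876  0.022 ] 0.2177862470118051 front [0.6518 0.0288 0.022 ] [ 0.6703 -0.1878  0.022 ]
edge.205 [0.6173 0.1448 0.205 ] [ 0.6578 -0.3129  0.205 ] 0.45945324385159786
yaws 4.896571447015301 5.065188922496019
side [ 0.5246 -0.0471  0.014 ] [ 0.439  -0.0531  0.014 ] 3.955911093803546
side [ 0.5277 -0.1487  0.014 ] [ 0.4421 -0.1564  0.014 ] 5.13180299246021
end [ 0.5452 -0.0604  0.021 ] [ 0.5531 -0.1388  0.021 ] 5.807443003564943
end [ 0.425  -0.0637  0.014 ] [ 0.4322 -0.1413  0.014 ] 5.242477021091325
lock dark 176.46938775510205 197.28571428571428 49 [0.5192 0.2669 0.104 ]
tape rect ((177.8793182373047, 203.94827270507812), (25.440261840820312, 13.927149772644043), 68.19859313964844)
[array([0.5278, 0.2994, 0.096 ]), array([0.5453, 0.2608, 0.096 ]), array([0.4725, 0.227 , 0.096 ]), array([0.4553, 0.2653, 0.096 ])]
```

What could be taken for the thing wanted:
- **Tape:** grey case with black lock at (178,205) is chosen. The black box on the shelf (247,103) and the paint tins are not it.
- **Stop:** the plate at (295,215) measures 120×100 and is chosen. The larger plate at (388,307) is not on the bench before the shelf.

All measured sizes and heights agree with the text. I start the approach.

jog_arm:
  moves: [0.96, -0.86, 0, 0, 0, 0, 1, 0.96, -0.86, 0, 0, 0, 0, 1, 0.96, -0.86, 0, 0, 0, 0, 1, 0.96, -0.86, 0, 0, 0, 0, 1, 0.96, -0.86, 0, 0, 0, 0, 1, 0.96, -0.86, 0, 0, 0, 0, 1, 0.96, -0.86, 0, 0, 0, 0, 1, 0.96, -0.86, 0, 0, 0, 0, 1]

```text
t: 1.12
eef_pos: [0.3506, -0.4345, 0.2315]
tool_rot: [0.0, 0.98, 0.198, 0.0]
contact_force: [0.6, 0.5, 0.7]
gripper_width: 0.996
grasp_force: 0.0
```

jog_arm:
  moves: [0.96, -0.86, 0, 0, 0, 0, 1, 0.96, -0.86, 0, 0, 0, 0, 1, 0.96, -0.86, 0, 0, 0, 0, 1, 0.96, -0.86, 0, 0, 0, 0, 1, 0.96, -0.86, 0, 0, 0, 0, 1, 0.96, -0.86, 0, 0, 0, 0, 1, 0.96, -0.86, 0, 0, 0, 0, 1, 0.96, -0.86, 0, 0, 0, 0, 1]

```text
t: 1.78
eef_pos: [0.4388, -0.248, 0.2316]
tool_rot: [0.0, 0.98, 0.198, 0.0]
contact_force: [0.9, -0.8, 0.5]
gripper_width: 1.005
grasp_force: 0.0
```

```bash
python3 -c "
from h import *
o=get_obs();print(o['t'],o['q'],o['eef_pos'],o['tool_rot'],o['contact_force'])"
```

```text
1.7833 [ 0.5457  0.2041 -0.1773  1.9476  0.0429  0.9928 -0.8235] [ 0.4388 -0.248   0.2316] [0.0002 0.9802 0.198  0.0002] [ 0.8787 -0.8318  0.5152]
```

jog_arm:
  moves: [0.5, -1, 0, 0, 1, 0, 1, 0.5, -1, 0, 0, 1, 0, 1, 0.5, -1, 0, 0, 1, 0, 1, 0.5, -1, 0, 0, 1, 0, 1, 0.5, -1, 0, 0, 0, 0, 1, 0.5, -1, 0, 0, 0, 0, 1, 0.5, -1, 0, 0, 0, 0, 1, 0.5, -1, 0, 0, 0, 0, 1]

```text
t: 2.45
eef_pos: [0.4481, -0.0705, 0.2469]
tool_rot: [-0.027, 0.971, 0.196, 0.137]
contact_force: [-0.5, -0.2, 0.1]
gripper_width: 0.998
grasp_force: 0.0
```

```bash
python3 -c "
from h import *
o=get_obs();print(o['t'],o['q'],o['eef_pos'],o['tool_rot'],o['contact_force'])"
```

```text
2.45 [ 0.476  -0.0076 -0.3526  2.1801 -0.2096  0.7351 -0.9101] [ 0.4481 -0.0705  0.2469] [-0.0273  0.9707  0.1959  0.1367] [-0.4739 -0.2081  0.0796]
```

Run:
```python
from h import *
from scipy.optimize import least_squares
t=np.radians
def zt(tilt,yaw):return np.array([np.sin(tilt)*np.cos(yaw),np.sin(tilt)*np.sin(yaw),-np.cos(tilt)])
D=[((.2619,-.6215,.2304),0,1.5564),((.4388,-.248,.2316),0,1.9476),((.4481,-.0705,.2469),t(16),2.1801)]
def f(x):
    a,b,L,h=x;e=[]
    for p,ti,q4 in D:
        w=np.array(p)-L*zt(ti,t(22.8))-[0,0,h]; e.append(np.linalg.norm(w)-np.sqrt(a*a+b*b+2*a*b*np.cos(q4)))
    q2,q24=.4777,.4777+1.5564
    e+=[a*np.sin(q2)+b*np.sin(q24)-.6744,h+a*np.cos(q2)+b*np.cos(q24)-L-.2304]
    return e
s=least_squares(f,[.5,.45,.35,.35]);a,b,L,h=s.x;print(s.x,s.fun)
Dm=np.sqrt(a*a+b*b+2*a*b*np.cos(2.42));print("Dmin",Dm)
u=np.array([.9962,.0872,0]);n=np.array([-.0872,.9962,0])
for xt in(-24,-18,-12):
  for ti in(10,14,16,18,20,24,30):
    z=zt(t(ti),t(5));g=(.4863-.002+xt/1e3)*u-.143*n+[0,0,.014+.006+.038]
    d=np.linalg.norm(g+z*.02-L*z-[0,0,h])
    # shelf clearance at hooking: hook at .674, underside z .040
    gu=.674-.048+xt/1e3;dz=.205-(.040+.038);A=t(ti);R=.038
    x=R*np.cos(A)-(dz-R*np.sin(A))/np.cos(A)*np.sin(A)
    print(xt,ti,"D-Dmin %.3f"%(d-Dm),"clear %.3f"%(.628-gu-x))
```

```text
[0.5636 0.4642 0.3205 0.2579] [ 0. -0. -0.  0.  0.]
Dmin 0.3745688005901248
-24 10 D-Dmin 0.068 clear 0.010
-24 14 D-Dmin 0.049 clear 0.019
-24 16 D-Dmin 0.039 clear 0.023
-24 18 D-Dmin 0.029 clear 0.027
-24 20 D-Dmin 0.019 clear 0.032
-24 24 D-Dmin 0.000 clear 0.041
-24 30 D-Dmin -0.028 clear 0.055
-18 10 D-Dmin 0.074 clear 0.004
-18 14 D-Dmin 0.054 clear 0.013
-18 16 D-Dmin 0.044 clear 0.017
-18 18 D-Dmin 0.034 clear 0.021
-18 20 D-Dmin 0.025 clear 0.026
-18 24 D-Dmin 0.005 clear 0.035
-18 30 D-Dmin -0.022 clear 0.049
-12 10 D-Dmin 0.080 clear -0.002
-12 14 D-Dmin 0.060 clear 0.007
-12 16 D-Dmin 0.050 clear 0.011
-12 18 D-Dmin 0.040 clear 0.015
-12 20 D-Dmin 0.030 clear 0.020
-12 24 D-Dmin 0.011 clear 0.029
-12 30 D-Dmin -0.017 clear 0.043
```

jog_arm:
  moves: [0.39, -0.9, 0.43, 0, 1, 0, 1, 0.39, -0.9, 0.43, 0, 0, 0, 1, 0.39, -0.9, 0.43, 0, 0, 0, 1, 0.39, -0.9, 0.43, 0, 0, 0, 1, 0.39, -0.9, 0.43, 0, 0, 0, 1, 0.39, -0.9, 0.43, 0, 0, 0, 1, 0.39, -0.9, 0.43, 0, 0, 0, 1, 0.39, -0.9, 0.43, 0, 0, 0, 1]

```text
t: 3.12
eef_pos: [0.4678, 0.094, 0.2026]
tool_rot: [-0.034, 0.965, 0.195, 0.171]
contact_force: [0.0, -1.0, -0.3]
gripper_width: 0.999
grasp_force: 0.0
```

jog_arm:
  moves: [0.39, -0.9, 0.43, 0, 0, 0, 1, 0.39, -0.9, 0.43, 0, 0, 0, 1, 0.39, -0.9, 0.43, 0, 0, 0, 1, 0.39, -0.9, 0.43, 0, 0, 0, 1, 0.39, -0.9, 0.43, 0, 0, 0, 1, 0.39, -0.9, 0.43, 0, 0, 0, 1, 0.39, -0.9, 0.43, 0, 0, 0, 1, 0.39, -0.9, 0.43, 0, 0, 0, 1]

```text
t: 3.78
eef_pos: [0.4877, 0.2587, 0.1591]
tool_rot: [-0.034, 0.965, 0.195, 0.17]
contact_force: [0.4, -0.2, 0.7]
gripper_width: 1.003
grasp_force: 0.0
```

```bash
cat >> h.py <<'E'
from scipy.spatial.transform import Rotation as Ro
def st():
    o=get_obs();w,x,y,z=o["tool_rot"];R=Ro.from_quat([x,y,z,w]).as_matrix()
    print("t",round(o["t"],2),"q",o["q"],"p",o["eef_pos"],"F",o["contact_force"],"w",o["gripper_width"],"g",o["grasp_force"]);print("yaw",np.degrees(np.arctan2(R[1,0],R[0,0])),"tilt",np.degrees(np.arccos(-R[2,2])))
    return o["eef_pos"],R
def units(R,d): print("units",R.T@np.array(d)/.02)
E
python3 - <<'E'
from h import *
p,R=st();print(R)
units(R,np.array([.4894,.2573,.0533])-p)
a=cam("top");crop(a,130,160,110,82,7,"pics/p1.png")
E
```

```text
t 3.78 q [-0.2045  0.2595 -0.5059  2.1556  0.5023  0.4666 -2.2654] p [0.4877 0.2587 0.1591] F [ 0.3656 -0.1799  0.6859] w 1.0031045208321765 g 0.0
yaw 22.84007967114772 tilt 20.027688092198776
[[ 0.8659  0.3881  0.3157]
 [ 0.3647 -0.9216  0.1328]
 [ 0.3425  0.0002 -0.9395]]
units [-1.762   0.0977  4.988 ]
```

View pics/p1.png

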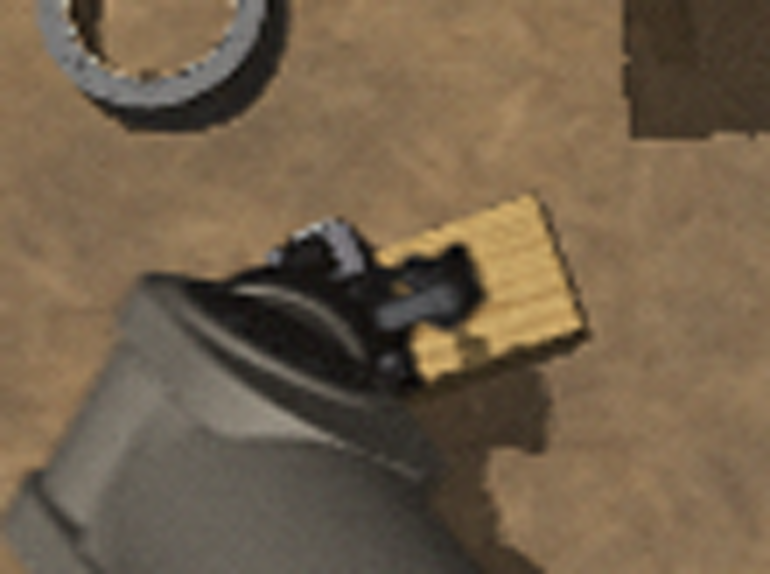

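The fingers straddle the tape, with the lock at (320,245) ahead of the gripper. I descend and close.

jog_arm:
  moves: [-0.29, 0.02, 0.83, 0, 0, 0, 1, -0.29, 0.02, 0.83, 0, 0, 0, 1, -0.29, 0.02, 0.83, 0, 0, 0, 1, -0.29, 0.02, 0.83, 0, 0, 0, 1, -0.29, 0.02, 0.83, 0, 0, 0, 1, -0.29, 0.02, 0.83, 0, 0, 0, 1, 0, 0, 0, 0, 0, 0, 1, 0, 0, 0, 0, 0, 0, 1]

```text
t: 4.5
eef_pos: [0.4892, 0.2559, 0.0533]
tool_rot: [-0.034, 0.965, 0.196, 0.17]
contact_force: [0.3, -0.3, 0.7]
gripper_width: 1.002
grasp_force: 0.0
```

jog_arm:
  moves: [0, 0, 0, 0, 0, 0, 0.3, 0, 0, 0, 0, 0, 0, 0.3, 0, 0, 0, 0, 0, 0, 0.3, 0, 0, 0, 0, 0, 0, 0.3, 0, 0, 0, 0, 0, 0, 0.3, 0, 0, 0, 0, 0, 0, 0.3, 0, 0, 0, 0, 0, 0, 0.3, 0, 0, 0, 0, 0, 0, 0.3]
  grip_force: 60

```text
t: 5.17
eef_pos: [0.4902, 0.2571, 0.0551]
tool_rot: [-0.035, 0.965, 0.195, 0.171]
contact_force: [-3.0, 0.6, 7.5]
gripper_width: 0.467
grasp_force: 58.4
```

Run:
```python
from h import *
p,R=st()
```

```text
t 5.17 q [-0.4558  0.4271 -0.223   2.2346  0.886   0.2252 -2.6582] p [0.4902 0.2571 0.0551] F [-3.0449  0.5811  7.5072] w 0.4665720272880748 g 58.41582766617648
yaw 22.853745577293385 tilt 20.162229169171805
```

```bash
cat >> h.py <<'E'
def path(p0,R0,p1,dyaw,N,claw):
    """rows for a straight line with an even turn about world z (degrees)"""
    R=R0.copy();d=(np.array(p1)-p0)/N;dr=np.radians(dyaw)/N;out=[]
    for i in range(N):
        out+=list((R.T@d/.02).round(2))+list((R.T@[0,0,dr]/np.radians(4)).round(2))+[claw]
        R=Ro.from_rotvec([0,0,dr]).as_matrix()@R
    for i in range(0,len(out),7): print(", ".join("%g"%v for v in out[i:i+7])+",")
E
python3 - <<'E'
from h import *
p,R=st();units(R,[0,0,.04])
path(p+[0,0,.04],R,[.548,-.0956,.089],-17.85,21,.3)
E
```

```text
t 5.17 q [-0.4558  0.4271 -0.223   2.2346  0.886   0.2252 -2.6582] p [0.4902 0.2571 0.0551] F [-3.0449  0.5811  7.5072] w 0.4665720272880748 g 58.41582766617648
yaw 22.853745577293385 tilt 20.162229169171805
units [ 0.6894 -0.0027 -1.8774]
-0.19, 0.83, -0.06, -0.07, 0, 0.2, 0.3,
-0.18, 0.83, -0.05, -0.07, 0, 0.2, 0.3,
-0.17, 0.83, -0.05, -0.07, 0, 0.2, 0.3,
-0.16, 0.84, -0.04, -0.07, 0, 0.2, 0.3,
-0.15, 0.84, -0.04, -0.07, 0, 0.2, 0.3,
-0.13, 0.84, -0.03, -0.07, 0, 0.2, 0.3,
-0.12, 0.84, -0.03, -0.07, 0, 0.2, 0.3,
-0.11, 0.84, -0.03, -0.07, 0, 0.2, 0.3,
-0.1, 0.85, -0.02, -0.07, 0, 0.2, 0.3,
-0.09, 0.85, -0.02, -0.07, 0, 0.2, 0.3,
-0.08, 0.85, -0.01, -0.07, 0, 0.2, 0.3,
-0.06, 0.85, -0.01, -0.07, 0, 0.2, 0.3,
-0.05, 0.85, -0, -0.07, 0, 0.2, 0.3,
-0.04, 0.85, -0, -0.07, 0, 0.2, 0.3,
-0.03, 0.85, 0, -0.07, 0, 0.2, 0.3,
-0.02, 0.85, 0.01, -0.07, 0, 0.2, 0.3,
-0, 0.85, 0.01, -0.07, 0, 0.2, 0.3,
0.01, 0.85, 0.02, -0.07, 0, 0.2, 0.3,
0.02, 0.85, 0.02, -0.07, 0, 0.2, 0.3,
0.03, 0.85, 0.03, -0.07, 0, 0.2, 0.3,
0.04, 0.85, 0.03, -0.07, 0, 0.2, 0.3,
```

jog_arm:
  moves: [0.23, 0, -0.63, 0, 0, 0, 0.3, 0.23, 0, -0.63, 0, 0, 0, 0.3, 0.23, 0, -0.63, 0, 0, 0, 0.3, -0.19, 0.83, -0.06, -0.07, 0, 0.2, 0.3, -0.18, 0.83, -0.05, -0.07, 0, 0.2, 0.3, -0.17, 0.83, -0.05, -0.07, 0, 0.2, 0.3, -0.16, 0.84, -0.04, -0.07, 0, 0.2, 0.3, -0.15, 0.84, -0.04, -0.07, 0, 0.2, 0.3]

```text
t: 5.83
eef_pos: [0.5026, 0.1702, 0.0923]
tool_rot: [-0.028, 0.972, 0.159, 0.171]
contact_force: [-0.7, -0.4, -4.6]
gripper_width: 0.462
grasp_force: 60.7
```

jog_arm:
  moves: [-0.13, 0.84, -0.03, -0.07, 0, 0.2, 0.3, -0.12, 0.84, -0.03, -0.07, 0, 0.2, 0.3, -0.11, 0.84, -0.03, -0.07, 0, 0.2, 0.3, -0.1, 0.85, -0.02, -0.07, 0, 0.2, 0.3, -0.09, 0.85, -0.02, -0.07, 0, 0.2, 0.3, -0.08, 0.85, -0.01, -0.07, 0, 0.2, 0.3, -0.06, 0.85, -0.01, -0.07, 0, 0.2, 0.3, -0.05, 0.85, 0, -0.07, 0, 0.2, 0.3]

```text
t: 6.5
eef_pos: [0.5246, 0.0358, 0.0898]
tool_rot: [-0.019, 0.98, 0.101, 0.172]
contact_force: [0.9, -0.2, -3.7]
gripper_width: 0.468
grasp_force: 60.7
```

jog_arm:
  moves: [-0.04, 0.85, 0, -0.07, 0, 0.2, 0.3, -0.03, 0.85, 0, -0.07, 0, 0.2, 0.3, -0.02, 0.85, 0.01, -0.07, 0, 0.2, 0.3, 0, 0.85, 0.01, -0.07, 0, 0.2, 0.3, 0.01, 0.85, 0.02, -0.07, 0, 0.2, 0.3, 0.02, 0.85, 0.02, -0.07, 0, 0.2, 0.3, 0.03, 0.85, 0.03, -0.07, 0, 0.2, 0.3, 0.04, 0.85, 0.03, -0.07, 0, 0.2, 0.3]

```text
t: 7.17
eef_pos: [0.5463, -0.0982, 0.0871]
tool_rot: [-0.009, 0.984, 0.042, 0.172]
contact_force: [0.3, 0.2, -3.6]
gripper_width: 0.464
grasp_force: 60.8
```

Run:
```python
from h import *
p,R=st()
a=cam("top");b=cam("scene");
r=lambda c,u,v,w,h,k:cv2.resize(cv2.convertScaleAbs(c[v:v+h,u:u+w],alpha=1.3),None,fx=k,fy=k,interpolation=cv2.INTER_CUBIC)
cv2.imwrite("pics/p2.png",np.hstack([r(a["color"],255,145,66,96,6),r(b["color"],220,180,66,96,6)]))
```

```text
t 7.17 q [ 0.5484  0.4091 -0.5212  2.1859  0.4954  0.2838 -1.8419] p [ 0.5463 -0.0982  0.0871] F [ 0.2847  0.201  -3.6009] w 0.4640232376255246 g 60.754863722249866
yaw 4.889804601490609 tilt 19.841499714355027
```

View pics/p2.png

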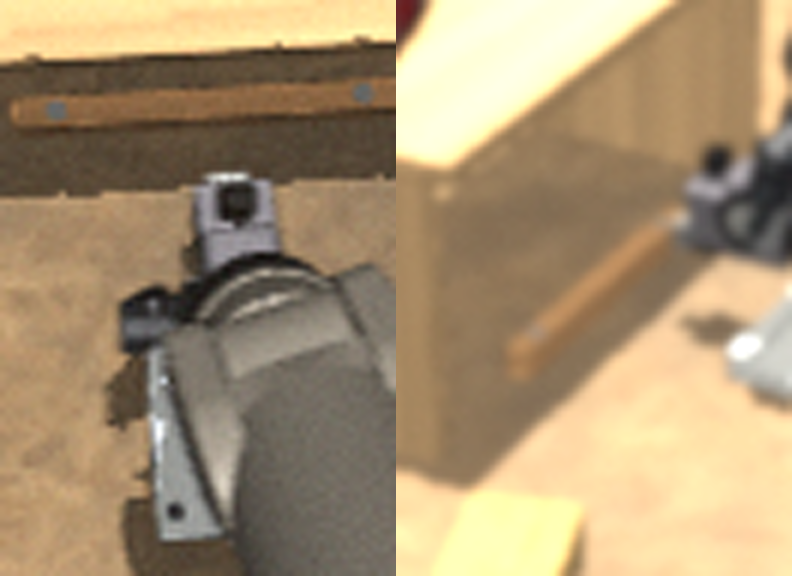

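The top view shows the lock centre at (236,200) and the hook at about (228,174), clear of the shelf. In the scene view the lock is at (718,158) and the hook tip at (680,222).

Run:
```python
from h import *
a=cam("top");b=cam("scene");p,R=st()
T=lambda o,x,y:(o[0]+(x+.5)/6-.5,o[1]+(y+.5)/6-.5)
u=np.array([.9962,.0872,0]);n=np.array([-.0872,.9962,0])
f=lambda P:(P@u,P@n,P[2])
l=T((255,145),236,200)
print("lock tri",f(tri(a,l,b,T((220,180),718-396,158))[0]),"plane",f(plane(a,*l,.136)))
print("hook/blade end",f(plane(a,*T((255,145),228,174),.08)),"tri",f(tri(a,T((255,145),228,176),b,T((220,180),680-396,222))[0]))
print("case front L/R shoulder top",f(plane(a,*T((255,145),196,186),.114)),f(plane(a,*T((255,145),272,180),.114)))
print("tcp",f(p))
print("tape centre if nominal u", p@u+.0125)
```

```text
t 7.37 q [ 0.5468  0.4089 -0.5206  2.1862  0.496   0.2829 -1.844 ] p [ 0.5465 -0.0976  0.0871] F [-0.3424  0.1204 -3.7736] w 0.46578590748411824 g 60.79532265197486
yaw 4.87489447364568 tilt 19.879709004946232
lock tri (np.float64(0.5732839670078095), np.float64(-0.140479765909153), np.float64(0.13258493466784427)) plane (np.float64(0.573359298352577), np.float64(-0.13991576343532836), np.float64(0.13600000000000012))
hook/blade end (np.float64(0.6013792756201136), np.float64(-0.14042536950853307), np.float64(0.08000000000000007)) tri (np.float64(0.6006874039839291), np.float64(-0.14068160100521676), np.float64(0.07704159890330375))
case front L/R shoulder top (np.float64(0.5872540421633977), np.float64(-0.12143403666781191), np.float64(0.1140000000000001)) (np.float64(0.5882425538639608), np.float64(-0.1605217327572838), np.float64(0.1140000000000001))
tcp (np.float64(0.5359110653589175), np.float64(-0.14491242775188687), np.float64(0.08714612153289969))
tape centre if nominal u 0.5484110653589175
```

Run:
```python
from h import *
p,R=st()
u=np.array([.9962,.0872,0])
units(R,(.079*u+[0,0,-.02])/6);units(R,[0,0,-.011])
```

```text
t 7.37 q [ 0.5468  0.4089 -0.5206  2.1862  0.496   0.2829 -1.844 ] p [ 0.5465 -0.0976  0.0871] F [-0.3424  0.1204 -3.7736] w 0.46578590748411824 g 60.79532265197486
yaw 4.87489447364568 tilt 19.879709004946232
units [0.5624 0.0001 0.3806]
units [-0.187   0.0022  0.5172]
```

jog_arm:
  moves: [0.56, 0, 0.38, 0, 0, 0, 0.3, 0.56, 0, 0.38, 0, 0, 0, 0.3, 0.56, 0, 0.38, 0, 0, 0, 0.3, 0.56, 0, 0.38, 0, 0, 0, 0.3, 0.56, 0, 0.38, 0, 0, 0, 0.3, 0.56, 0, 0.38, 0, 0, 0, 0.3, 0, 0, 0, 0, 0, 0, 0.3, 0, 0, 0, 0, 0, 0, 0.3]

```text
t: 8.03
eef_pos: [0.6263, -0.0884, 0.0672]
tool_rot: [-0.01, 0.984, 0.044, 0.173]
contact_force: [-0.3, 0.9, -5.2]
gripper_width: 0.465
grasp_force: 60.8
```

Run:
```python
from h import *
p,R=st();u=np.array([.9962,.0872,0]);print(p@u, "underside",p[2]-.0191,"hook u",p@u+.0618)
a=cam("top");b=cam("scene");
r=lambda c,u,v,w,h,k:cv2.resize(cv2.convertScaleAbs(c[v:v+h,u:u+w],alpha=1.4),None,fx=k,fy=k,interpolation=cv2.INTER_CUBIC)
cv2.imwrite("pics/p3.png",np.hstack([r(a["color"],255,135,66,96,6),r(b["color"],210,170,66,96,6)]))
```

```text
t 8.03 q [ 0.4351  0.5306 -0.4534  2.0282  0.5385  0.3217 -1.892 ] p [ 0.6263 -0.0884  0.0672] F [-0.2671  0.8562 -5.1663] w 0.46530315861566074 g 60.83519786247052
yaw 5.075963173614349 tilt 19.94295123360917
0.6162159857326851 underside 0.04810184041828782 hook u 0.6780159857326851
```

View pics/p3.png

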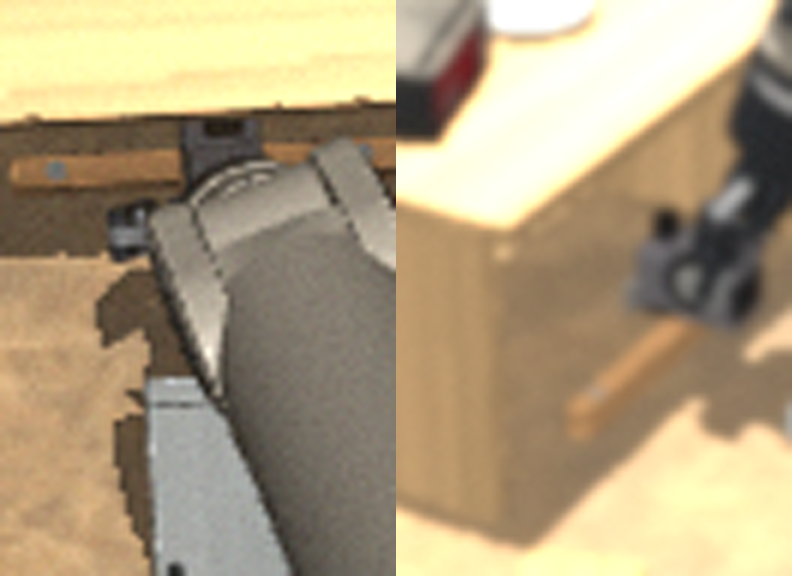

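The case front is under the shelf past the strip in both views, and the gripper is clear of the board. I lower the hook behind the strip.

jog_arm:
  moves: [-0.095, 0, 0.26, 0, 0, 0, 0.3, -0.095, 0, 0.26, 0, 0, 0, 0.3, -0.095, 0, 0.26, 0, 0, 0, 0.3, -0.095, 0, 0.26, 0, 0, 0, 0.3, 0, 0, 0, 0, 0, 0, 0.3, 0, 0, 0, 0, 0, 0, 0.3, 0, 0, 0, 0, 0, 0, 0.3, 0, 0, 0, 0, 0, 0, 0.3]

```text
t: 8.8
eef_pos: [0.6261, -0.0898, 0.0458]
tool_rot: [-0.009, 0.984, 0.043, 0.173]
contact_force: [-0.6, 0.8, -5.0]
gripper_width: 0.469
grasp_force: 60.8
```

Run:
```python
from h import *
p,R=st();u=np.array([.9962,.0872,0]);print(p@u, "underside",p[2]-.0191,"hook u",p@u+.0618)
units(R,-.02*u)
```

```text
t 8.8 q [ 0.396   0.5596 -0.4026  2.039   0.5733  0.2727 -1.9275] p [ 0.6261 -0.0898  0.0458] F [-0.5856  0.7645 -4.9884] w 0.4685567504171359 g 60.787734385812655
yaw 4.972257050453153 tilt 19.9988497844759
0.6158970561155263 underside 0.026659261643451136 hook u 0.6776970561155262
units [-0.9397 -0.0008 -0.342 ]
```

No contact on the way down, so the hook is behind the strip. I draw back slowly.

jog_arm:
  moves: [-0.23, 0, -0.085, 0, 0, 0, 0.3, -0.23, 0, -0.085, 0, 0, 0, 0.3, -0.23, 0, -0.085, 0, 0, 0, 0.3, -0.23, 0, -0.085, 0, 0, 0, 0.3, -0.23, 0, -0.085, 0, 0, 0, 0.3, -0.23, 0, -0.085, 0, 0, 0, 0.3, 0, 0, 0, 0, 0, 0, 0.3, 0, 0, 0, 0, 0, 0, 0.3]

```text
t: 9.47
eef_pos: [0.5969, -0.0927, 0.0461]
tool_rot: [-0.009, 0.984, 0.043, 0.174]
contact_force: [3.5, -0.9, -4.2]
gripper_width: 0.466
grasp_force: 60.2
```

jog_arm:
  moves: [-0.23, 0, -0.085, 0, 0, 0, 0.3, -0.23, 0, -0.085, 0, 0, 0, 0.3, -0.23, 0, -0.085, 0, 0, 0, 0.3, -0.23, 0, -0.085, 0, 0, 0, 0.3, -0.23, 0, -0.085, 0, 0, 0, 0.3, -0.23, 0, -0.085, 0, 0, 0, 0.3, 0, 0, 0, 0, 0, 0, 0.3, 0, 0, 0, 0, 0, 0, 0.3]

```text
t: 10.13
eef_pos: [0.567, -0.0949, 0.0459]
tool_rot: [-0.01, 0.984, 0.043, 0.173]
contact_force: [3.5, -1.2, -3.9]
gripper_width: 0.464
grasp_force: 59.9
```

Run:
```python
from h import *
p,R=st();u=np.array([.9962,.0872,0]);n=np.array([-.0872,.9962,0]);print(p@u,p@n, "underside",p[2]-.0191)
d=.4700-p@u;print(d);units(R,d*u)
```

```text
t 10.13 q [ 0.425   0.4946 -0.3972  2.1684  0.614   0.2021 -1.9639] p [ 0.567  -0.0949  0.0459] F [ 3.451  -1.207  -3.9447] w 0.46416684116288104 g 59.887737847202516
yaw 4.980693807959742 tilt 19.97104736098072
0.5565490997474157 -0.14397772411074927 underside 0.026762633447715463
-0.08654909974741576
units [-4.0673 -0.0045 -1.4779]
```

The spring shows (about 3.5 N), so it is hooked. Joint 6 is at 0.20 against its 0.17 limit, so I continue in small steps and watch it.

jog_arm:
  moves: [-0.235, 0, -0.085, 0, 0, 0, 0.3, -0.235, 0, -0.085, 0, 0, 0, 0.3, -0.235, 0, -0.085, 0, 0, 0, 0.3, -0.235, 0, -0.085, 0, 0, 0, 0.3, 0, 0, 0, 0, 0, 0, 0.3, 0, 0, 0, 0, 0, 0, 0.3, 0, 0, 0, 0, 0, 0, 0.3, 0, 0, 0, 0, 0, 0, 0.3]

```text
t: 10.8
eef_pos: [0.5475, -0.0968, 0.0458]
tool_rot: [-0.009, 0.984, 0.043, 0.173]
contact_force: [3.5, -2.2, -4.0]
gripper_width: 0.465
grasp_force: 59.9
```

```bash
cat >> h.py <<'E'
u_=np.array([.9962,.0872,0]);n_=np.array([-.0872,.9962,0])
def s2(tu=.4700):
    p,R=st();print("u,n",p@u_,p@n_,"underside",p[2]-.0191);units(R,(tu-p@u_)*u_);return p,R
E
python3 -c "
from h import *
s2()"
```

```text
t 10.8 q [ 0.4493  0.4765 -0.4118  2.2091  0.6661  0.1844 -2.0104] p [ 0.5475 -0.0968  0.0458] F [ 3.54   -2.2296 -3.9744] w 0.46537434793298166 g 59.88869370353143
yaw 4.9623372304445645 tilt 19.970244061836663
u,n 0.5369430851115589 -0.1442128915841312 underside 0.02668107497754644
units [-3.1459 -0.0022 -1.1431]
```

jog_arm:
  moves: [-0.235, 0, -0.085, 0, 0, 0, 0.3, -0.235, 0, -0.085, 0, 0, 0, 0.3, 0, 0, 0, 0, 0, 0, 0.3, 0, 0, 0, 0, 0, 0, 0.3, 0, 0, 0, 0, 0, 0, 0.3, 0, 0, 0, 0, 0, 0, 0.3, 0, 0, 0, 0, 0, 0, 0.3, 0, 0, 0, 0, 0, 0, 0.3]

```text
t: 11.47
eef_pos: [0.5376, -0.0976, 0.0458]
tool_rot: [-0.01, 0.984, 0.043, 0.173]
contact_force: [4.4, -1.6, -3.7]
gripper_width: 0.469
grasp_force: 60.5
```

```bash
python3 -c "
from h import *
s2()"
```

```text
t 11.47 q [ 0.471   0.4689 -0.4303  2.229   0.7149  0.179  -2.0545] p [ 0.5376 -0.0976  0.0458] F [ 4.3693 -1.5543 -3.6992] w 0.46877422875925884 g 60.5412383103976
yaw 4.981514793607288 tilt 19.98377930412142
u,n 0.5270540688372094 -0.14406361166978354 underside 0.026718295174816352
units [-2.681  -0.0029 -0.9749]
```

jog_arm:
  moves: [-0.12, 0, -0.043, 0, 0, 0, 0.3, -0.12, 0, -0.043, 0, 0, 0, 0.3, -0.12, 0, -0.043, 0, 0, 0, 0.3, -0.12, 0, -0.043, 0, 0, 0, 0.3, -0.12, 0, -0.043, 0, 0, 0, 0.3, -0.12, 0, -0.043, 0, 0, 0, 0.3, 0, 0, 0, 0, 0, 0, 0.3, 0, 0, 0, 0, 0, 0, 0.3]

```text
t: 12.13
eef_pos: [0.522, -0.0992, 0.0457]
tool_rot: [-0.009, 0.984, 0.043, 0.173]
contact_force: [4.1, -1.3, -4.5]
gripper_width: 0.462
grasp_force: 59.8
```

```bash
python3 -c "
from h import *
s2()"
```

```text
t 12.13 q [ 0.5148  0.4594 -0.4695  2.2592  0.8102  0.1757 -2.141 ] p [ 0.522  -0.0992  0.0457] F [ 4.1191 -1.3253 -4.5151] w 0.4616043229715117 g 59.84652633531368
yaw 4.95063396658185 tilt 19.969334447586085
u,n 0.511374581997877 -0.1443346994272749 underside 0.02664438873886972
units [-1.9444 -0.0009 -0.7065]
```

jog_arm:
  moves: [-0.12, 0, -0.043, 0, 0, 0, 0.3, -0.12, 0, -0.043, 0, 0, 0, 0.3, -0.12, 0, -0.043, 0, 0, 0, 0.3, -0.12, 0, -0.043, 0, 0, 0, 0.3, -0.12, 0, -0.043, 0, 0, 0, 0.3, -0.12, 0, -0.043, 0, 0, 0, 0.3, 0, 0, 0, 0, 0, 0, 0.3, 0, 0, 0, 0, 0, 0, 0.3]

```text
t: 12.8
eef_pos: [0.5068, -0.1004, 0.0457]
tool_rot: [-0.01, 0.984, 0.043, 0.173]
contact_force: [4.3, -1.8, -4.0]
gripper_width: 0.465
grasp_force: 60.0
```

```bash
python3 -c "
from h import *
s2()"
```

```text
t 12.8 q [ 0.5604  0.451  -0.5105  2.2885  0.9067  0.1741 -2.2282] p [ 0.5068 -0.1004  0.0457] F [ 4.3466 -1.8288 -4.0161] w 0.4653171691442343 g 60.01771243624944
yaw 4.9649330879824936 tilt 19.975327211268873
u,n 0.49613880299037916 -0.14422366609073056 underside 0.026591939158705342
units [-1.2283 -0.001  -0.4464]
```

jog_arm:
  moves: [-0.12, 0, -0.043, 0, 0, 0, 0.3, -0.12, 0, -0.043, 0, 0, 0, 0.3, -0.12, 0, -0.043, 0, 0, 0, 0.3, -0.12, 0, -0.043, 0, 0, 0, 0.3, -0.12, 0, -0.043, 0, 0, 0, 0.3, -0.12, 0, -0.043, 0, 0, 0, 0.3, 0, 0, 0, 0, 0, 0, 0.3, 0, 0, 0, 0, 0, 0, 0.3]

```text
t: 13.47
eef_pos: [0.4919, -0.1012, 0.0457]
tool_rot: [-0.01, 0.984, 0.044, 0.173]
contact_force: [4.9, -0.9, -3.8]
gripper_width: 0.464
grasp_force: 60.2
```

```bash
python3 -c "
from h import *
s2(.467)"
```

```text
t 13.47 q [ 0.6056  0.4431 -0.5508  2.3173  0.9984  0.1731 -2.3102] p [ 0.4919 -0.1012  0.0457] F [ 4.9069 -0.9035 -3.839 ] w 0.4635613342365726 g 60.19905633809685
yaw 5.028958132488441 tilt 19.997421784828745
u,n 0.48116195052886274 -0.14372038359837389 underside 0.026576302294646907
units [-0.6654 -0.0014 -0.2421]
```

jog_arm:
  moves: [-0.11, 0, -0.04, 0, 0, 0, 0.3, -0.11, 0, -0.04, 0, 0, 0, 0.3, -0.11, 0, -0.04, 0, 0, 0, 0.3, -0.11, 0, -0.04, 0, 0, 0, 0.3, -0.11, 0, -0.04, 0, 0, 0, 0.3, -0.11, 0, -0.04, 0, 0, 0, 0.3, 0, 0, 0, 0, 0, 0, 0.3, 0, 0, 0, 0, 0, 0, 0.3]

```text
t: 14.13
eef_pos: [0.4776, -0.1029, 0.0456]
tool_rot: [-0.01, 0.984, 0.043, 0.173]
contact_force: [5.2, 0.1, -3.1]
gripper_width: 0.461
grasp_force: 60.6
```

Run:
```python
from h import *
p,R=s2(.467);units(R,[0,0,-.0105])
a=cam("top");b=cam("scene");
r=lambda c,u,v,w,h,k:cv2.resize(cv2.convertScaleAbs(c[v:v+h,u:u+w],alpha=1.2),None,fx=k,fy=k,interpolation=cv2.INTER_CUBIC)
cv2.imwrite("pics/p4.png",np.hstack([r(a["color"],262,150,66,90,6),r(b["color"],245,190,66,90,6)]))
```

```text
t 14.13 q [ 0.648   0.4356 -0.5859  2.344   1.0773  0.173  -2.3806] p [ 0.4776 -0.1029  0.0456] F [ 5.2267  0.1279 -3.1069] w 0.4608247540708527 g 60.61251641913259
yaw 4.981014565521474 tilt 19.973119340989943
u,n 0.46677314004390774 -0.14411108010566104 underside 0.026488370465580814
units [0.0107 0.     0.0039]
units [-0.1793  0.0021  0.4934]
```

View pics/p4.png

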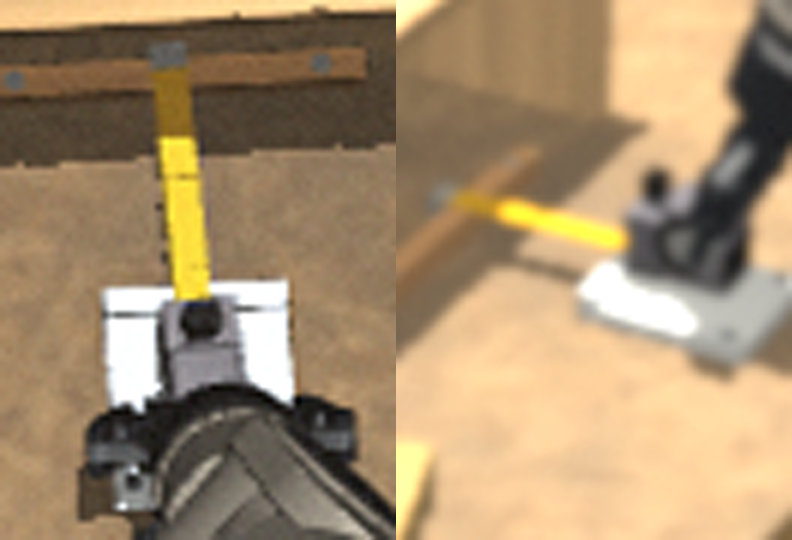

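The yellow blade is out straight, hooked behind the strip at (168,55). The case is over the plate, with its front shoulder edge at about y=300 and the ridge line at y=312 (the heights differ, so parallax applies). I check the gap numerically.

Run:
```python
from h import *
a=cam("top");T=lambda x,y:(262+(x+.5)/6-.5,150+(y+.5)/6-.5)
f=lambda P:(P@u_,P@n_)
print("front",f(plane(a,*T(165,302),.0725)),f(plane(a,*T(236,297),.0725)),"lock",f(plane(a,*T(201,319),.0945)))
print("ridge",f(plane(a,*T(106,313),.021)),f(plane(a,*T(289,309),.021)),"hook outer",f(plane(a,*T(168,43),.035)))
```

```text
front (np.float64(0.5189205613016987), np.float64(-0.12438591830757983)) (np.float64(0.5194835813646514), np.float64(-0.16170165631859534)) lock (np.float64(0.5047789980801751), np.float64(-0.14114911796879245))
ridge (np.float64(0.5245184379504241), np.float64(-0.09466266887128758)) (np.float64(0.521104484452657), np.float64(-0.19424878348105787)) hook outer (np.float64(0.6704069370965202), np.float64(-0.13721112353544243))
```

jog_arm:
  moves: [-0.045, 0, 0.123, 0, 0, 0, 0.3, -0.045, 0, 0.123, 0, 0, 0, 0.3, -0.045, 0, 0.123, 0, 0, 0, 0.3, -0.045, 0, 0.123, 0, 0, 0, 0.3, 0, 0, 0, 0, 0, 0, 0.3, 0, 0, 0, 0, 0, 0, 0.3, 0, 0, 0, 0, 0, 0, 0.3, 0, 0, 0, 0, 0, 0, 0.3]

```text
t: 14.95
eef_pos: [0.4777, -0.1027, 0.0352]
tool_rot: [-0.01, 0.984, 0.043, 0.173]
contact_force: [4.7, 0.4, -3.2]
gripper_width: 0.467
grasp_force: 60.3
```

```bash
python3 -c "
from h import *
s2(.472)"
```

```text
t 14.95 q [ 0.6465  0.4628 -0.5867  2.3474  1.2523  0.1731 -2.5489] p [ 0.4777 -0.1027  0.0352] F [ 4.6544  0.4474 -3.1522] w 0.46664679299369466 g 60.309993624687195
yaw 5.000216873349092 tilt 19.98015939274986
u,n 0.46691652559583474 -0.14397022931942655 underside 0.016126401860811677
units [0.2389 0.0003 0.0868]
```

jog_arm:
  moves: [-0.014, 0, 0.038, 0, 0, 0, 0.3, -0.014, 0, 0.038, 0, 0, 0, 0.3, -0.014, 0, 0.038, 0, 0, 0, 0.3, 0, 0, 0, 0, 0, 0, 0.3, 0, 0, 0, 0, 0, 0, 0.3, 0, 0, 0, 0, 0, 0, 0.3, 0, 0, 0, 0, 0, 0, 0.3, 0, 0, 0, 0, 0, 0, 0.3]

```text
t: 15.62
eef_pos: [0.4783, -0.1028, 0.0333]
tool_rot: [-0.009, 0.984, 0.043, 0.174]
contact_force: [2.9, 1.0, 6.2]
gripper_width: 0.461
grasp_force: 61.0
```

```bash
python3 -c "
from h import *
s2(.472)"
```

```text
t 15.62 q [ 0.645   0.4682 -0.5855  2.3477  1.2932  0.1732 -2.5885] p [ 0.4783 -0.1028  0.0333] F [2.935  0.9672 6.1759] w 0.4609995908860141 g 60.987703800201416
yaw 5.006415136185652 tilt 20.047353640441262
u,n 0.4674770672792115 -0.14411959545241487 underside 0.014158246356942655
units [0.2124 0.0003 0.0775]
```

On the plate. I ease forward to the ridge.

jog_arm:
  moves: [0.047, 0, 0.017, 0, 0, 0, 0.3, 0.047, 0, 0.017, 0, 0, 0, 0.3, 0.047, 0, 0.017, 0, 0, 0, 0.3, 0.047, 0, 0.017, 0, 0, 0, 0.3, 0, 0, 0, 0, 0, 0, 0.3, 0, 0, 0, 0, 0, 0, 0.3, 0, 0, 0, 0, 0, 0, 0.3, 0, 0, 0, 0, 0, 0, 0.3]

```text
t: 16.28
eef_pos: [0.4808, -0.1027, 0.0332]
tool_rot: [-0.009, 0.984, 0.043, 0.173]
contact_force: [-5.4, -0.1, 17.7]
gripper_width: 0.462
grasp_force: 62.6
```

```bash
python3 -c "
from h import *
s2(.472)"
```

```text
t 16.28 q [ 0.6473  0.4724 -0.5919  2.3415  1.2779  0.181  -2.5735] p [ 0.4808 -0.1027  0.0332] F [-5.4137 -0.1178 17.657 ] w 0.4623233937015486 g 62.560282945632935
yaw 5.025007344796735 tilt 19.955260513699365
u,n 0.4700181693494079 -0.1442455368275618 underside 0.014058563736404198
units [0.0931 0.0001 0.0338]
```

The case bears on the ridge. I relax about 1 mm and let go.

jog_arm:
  moves: [-0.01, 0, -0.03, 0, 0, 0, 0.3, -0.01, 0, -0.03, 0, 0, 0, 0.3, 0, 0, 0, 0, 0, 0, 0.3, 0, 0, 0, 0, 0, 0, 0.9, 0, 0, 0, 0, 0, 0, 0.9, 0, 0, 0, 0, 0, 0, 0.9, 0, 0, 0, 0, 0, 0, 0.9, 0, 0, 0, 0, 0, 0, 0.9]

```text
t: 16.95
eef_pos: [0.4805, -0.1027, 0.0335]
tool_rot: [-0.009, 0.984, 0.043, 0.173]
contact_force: [0.2, 0.2, -0.3]
gripper_width: 0.902
grasp_force: 0.0
```

Run:
```python
from h import *
p,R=s2();units(R,[0,0,.1])
a=cam("top");b=cam("scene");
r=lambda c,u,v,w,h,k:cv2.resize(cv2.convertScaleAbs(c[v:v+h,u:u+w],alpha=1.2),None,fx=k,fy=k,interpolation=cv2.INTER_CUBIC)
cv2.imwrite("pics/p5.png",np.hstack([r(a["color"],262,150,66,90,6),r(b["color"],245,190,66,90,6)]))
```

```text
t 16.95 q [ 0.652   0.4722 -0.596   2.3413  1.2679  0.1815 -2.5633] p [ 0.4805 -0.1027  0.0335] F [ 0.2207  0.2416 -0.3383] w 0.9020545951833191 g 0.0
yaw 4.9658109056524795 tilt 19.94462463679877
u,n 0.4697460843094956 -0.14417323336369425 underside 0.01444640320646659
units [0.0119 0.     0.0043]
units [ 1.7055 -0.0186 -4.7001]
```

jog_arm:
  moves: [0.12, 0, -0.33, 0, 0, 0, 0.9, 0.24, 0, -0.66, 0, 0, 0, 0.9, 0.24, 0, -0.66, 0, 0, 0, 0.9, 0.24, 0, -0.66, 0, 0, 0, 0.9, 0.24, 0, -0.66, 0, 0, 0, 0.9, 0.24, 0, -0.66, 0, 0, 0, 0.9, 0.24, 0, -0.66, 0, 0, 0, 0.9, 0.24, 0, -0.66, 0, 0, 0, 0.9]

```text
t: 17.72
eef_pos: [0.4805, -0.103, 0.1395]
tool_rot: [-0.01, 0.984, 0.043, 0.173]
contact_force: [0.1, 0.1, 0.0]
gripper_width: 0.898
grasp_force: 0.0
```

jog_arm:
  moves: [0, 0, -0.3, 0, -0.9, 0, 0, 0, 0, -0.3, 0, -0.9, 0, 0, 0, 0, -0.3, 0, -0.9, 0, 0, 0, 0, -0.3, 0, -0.9, 0, 0, 0, 0, -0.3, 0, -0.9, 0, 0, 0, 0, 0, 0, -0.5, 0, 0, 0, 0, 0, 0, 0, 0, 0, 0, 0, 0, 0, 0, 0, 0]

```text
t: 18.38
eef_pos: [0.4744, -0.1034, 0.1678]
tool_rot: [-0.002, 0.999, 0.044, -0.0]
contact_force: [0.0, 0.1, 0.4]
gripper_width: 0.004
grasp_force: 0.0
```

Run:
```python
from h import *
p,R=s2()
a=cam("top");b=cam("scene");
r=lambda c,u,v,w,h,k:cv2.resize(cv2.convertScaleAbs(c[v:v+h,u:u+w],alpha=1.2),None,fx=k,fy=k,interpolation=cv2.INTER_CUBIC)
cv2.imwrite("pics/p6.png",np.hstack([r(a["color"],262,150,66,90,6),r(b["color"],245,190,66,90,6)]))
print(proj(a,.509*u_-.1435*n_+[0,0,.082]),proj(b,.509*u_-.1435*n_+[0,0,.082]))
```

```text
t 18.38 q [ 1.0023  0.4744 -1.1311  2.008   0.5141  0.9837 -1.8675] p [ 0.4744 -0.1034  0.1678] F [0.0449 0.1046 0.4162] w 0.0037586227833162123 g 0.0
yaw 5.079197422991356 tilt 0.2502137434836333
u,n 0.46357947927363147 -0.14433012646265508 underside 0.14872651051626637
units [0.321  0.0004 0.    ]
[295.5297 202.1139] [287.7109 220.7783]
```

View pics/p6.png

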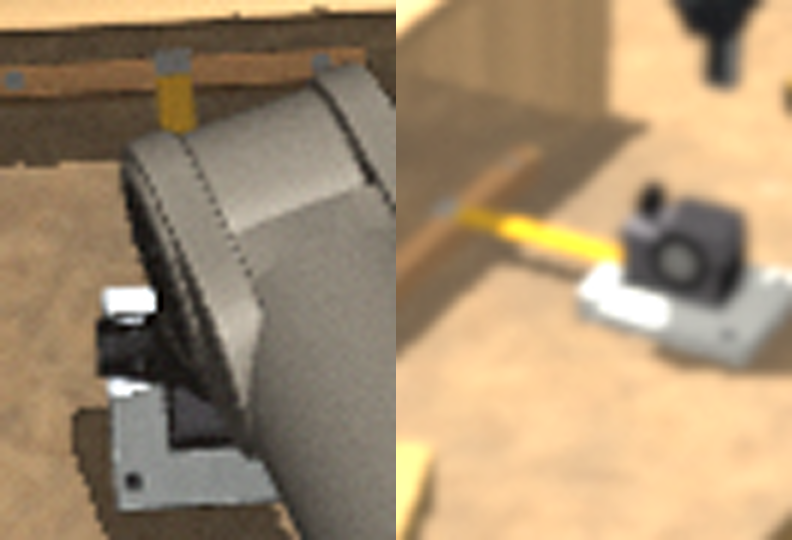

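The scene view shows the case standing on the plate against the ridge, blade out and hooked at (440,208), and the lock up at (653,190), where I predicted it. I move the closed fingers over the lock.

Run:
```python
from h import *
p,R=st();d=.512*u_-.1435*n_+[0,0,.092]-p;units(R,d/6)
```

```text
t 18.48 q [ 1.0033  0.4736 -1.1313  2.0095  0.5141  0.9838 -1.8675] p [ 0.4735 -0.1037  0.1677] F [ 0.2312 -0.3334 -0.4929] w -0.002142124883496688 g 0.0
yaw 5.063878844457206 tilt 0.2126230162484525
units [ 0.4121 -0.0066  0.6301]
```

jog_arm:
  moves: [0.41, -0.01, 0.63, 0, 0, 0, 0, 0.41, -0.01, 0.63, 0, 0, 0, 0, 0.41, -0.01, 0.63, 0, 0, 0, 0, 0.41, -0.01, 0.63, 0, 0, 0, 0, 0.41, -0.01, 0.63, 0, 0, 0, 0, 0.41, -0.01, 0.63, 0, 0, 0, 0, 0, 0, 0, 0, 0, 0, 0, 0, 0, 0, 0, 0, 0, 0]

```text
t: 19.15
eef_pos: [0.5221, -0.0978, 0.0921]
tool_rot: [-0.002, 0.999, 0.044, -0.001]
contact_force: [-0.4, -0.5, 0.1]
gripper_width: 0.004
grasp_force: 0.0
```

```bash
python3 -c "
from h import *
s2(.512)"
```

```text
t 19.15 q [ 0.825   0.6353 -0.9899  1.966   0.6709  0.9141 -1.9963] p [ 0.5221 -0.0978  0.0921] F [-0.4279 -0.533   0.1225] w 0.0040790929932481195 g 0.0
yaw 5.068013551427569 tilt 0.269850820825579
u,n 0.5116265916062677 -0.14297790162362325 underside 0.07302987300131886
units [ 0.0187  0.     -0.    ]
```

jog_arm:
  moves: [0, 0, 0.1, 0, 0, 0, 0, 0, 0, 0.1, 0, 0, 0, 0, 0, 0, 0.1, 0, 0, 0, 0, 0, 0, 0.1, 0, 0, 0, 0, 0, 0, 0.1, 0, 0, 0, 0, 0, 0, 0.1, 0, 0, 0, 0, 0, 0, 0.1, 0, 0, 0, 0, 0, 0, 0, 0, 0, 0, 0]

```text
t: 19.82
eef_pos: [0.5228, -0.0978, 0.0781]
tool_rot: [-0.002, 0.999, 0.044, -0.001]
contact_force: [0.5, 0.3, 0.2]
gripper_width: -0.003
grasp_force: 0.0
```

jog_arm:
  moves: [0, 0, 0.05, 0, 0, 0, 0, 0, 0, 0.05, 0, 0, 0, 0, 0, 0, 0.05, 0, 0, 0, 0, 0, 0, 0, 0, 0, 0, 0, 0, 0, 0, 0, 0, 0, 0, 0, 0, 0, 0, 0, 0, 0, 0, 0, 0, 0, 0, 0, 0, 0, 0, 0, 0, 0, 0, 0]

```text
t: 20.48
eef_pos: [0.5231, -0.0978, 0.0756]
tool_rot: [-0.002, 0.999, 0.044, -0.0]
contact_force: [0.1, 0.8, 0.0]
gripper_width: 0.003
grasp_force: 0.0
```

jog_arm:
  moves: [0, 0, 0.04, 0, 0, 0, 0, 0, 0, 0.04, 0, 0, 0, 0, 0, 0, 0.04, 0, 0, 0, 0, 0, 0, 0, 0, 0, 0, 0, 0, 0, 0, 0, 0, 0, 0, 0, 0, 0, 0, 0, 0, 0, 0, 0, 0, 0, 0, 0, 0, 0, 0, 0, 0, 0, 0, 0]

```text
t: 21.15
eef_pos: [0.5237, -0.0978, 0.0745]
tool_rot: [-0.001, 0.999, 0.044, 0.0]
contact_force: [-4.2, -1.4, 14.1]
gripper_width: 0.001
grasp_force: 7.0
```

Firm contact at z = 0.0745, exactly the fully-down height. I retreat straight up, then back.

jog_arm:
  moves: [0, 0, -0.2, 0, 0, 0, 0, 0, 0, -0.5, 0, 0, 0, 0, 0, 0, -1, 0, 0, 0, 0, 0, 0, -1, 0, 0, 0, 0, 0, 0, -1, 0, 0, 0, 0, -0.5, 0, -1, 0, 0, 0, 0, -0.8, 0.5, -0.6, 0, 0, 0, 0, -0.8, 0.8, 0, 0, 0, 0, 0]

```text
t: 21.82
eef_pos: [0.4852, -0.1259, 0.1823]
tool_rot: [-0.002, 0.999, 0.046, 0.002]
contact_force: [0.5, -0.3, 0.3]
gripper_width: -0.002
grasp_force: 0.0
```

jog_arm:
  moves: [0, 1, 0, 0, 0, 0, 0, 0, 1, 0, 0, 0, 0, 0, 0, 1, 0, 0, 0, 0, 0, 0, 1, 0, 0, 0, 0, 0, 0, 1, 0, 0, 0, 0, 0, 0, 1, 0, 0, 0, 0, 0, 0, 1, 0, 0, 0, 0, 0, 0, 1, 0, 0, 0, 0, 0]

```text
t: 22.48
eef_pos: [0.4977, -0.2882, 0.1789]
tool_rot: [-0.002, 0.999, 0.044, -0.0]
contact_force: [0.1, 0.7, 0.3]
gripper_width: 0.001
grasp_force: 0.0
```

Run:
```python
from h import *
st();a=cam("top");b=cam("scene");old=cv2.imread("pics/p6.png")[:,396:]
new=cv2.resize(cv2.convertScaleAbs(b["color"][190:280,245:311],alpha=1.2),None,fx=6,fy=6,interpolation=cv2.INTER_CUBIC)
# dark-pixel rows of lock column (scene crop x 240..275) before/after
for n,i in(("before",old),("after",new)):
    g=i.max(2);print(n,"lock column brightness by row",g[160:260:6,245:270].mean(1).astype(int))
h=cv2.cvtColor(a["color"],cv2.COLOR_BGR2HSV);m=(h[...,0]>18)&(h[...,0]<32)&(h[...,1]>190);m[:150]=0;m[210:]=0;m[:,:265]=0;m[:,325:]=0
y,x=np.where(m);print("blade",len(x),x.min(),x.max(),y.min(),y.max())
g=a["color"].max(2)[190:225,283:308];print(g[::2,::2])
```

```text
t 22.48 q [ 1.1892  0.5923 -1.0552  1.7991  0.573   1.0979 -1.5516] p [ 0.4977 -0.2882  0.1789] F [0.107  0.7249 0.2894] w 0.0010837759209373912 g 0.0
yaw 5.053018993374195 tilt 0.219099191747183
before lock column brightness by row [233 234 228 205 161 113  79  66  73  95 118 133 127  98  72  67  71]
after lock column brightness by row [230 230 231 229 219 187 133  85  68  75  97 120 120  93  69  66  70]
blade 103 289 295 163 198
[[127 126 127 114 217 214 206 118 126 125 132 125 134]
 [124 131 127 112 221 214 210 120 121 118 121 125 130]
 [131 123 132 136 218 212 213 123 123 118 125 125 129]
 [127 118 122 125 188 212 217 120 132 134 134 106 126]
 [237 237 236 244 173 214 213 218 233 226 229 228 229]
 [228 226 228 112 128 100  67  65 128 169 226 222 226]
 [ 93 131 136 105 106  36  40  29 131 162 236 228 230]
 [229 228 214  87 117  34  43  32 132 153 225 226 227]
 [225 227 212  74 129  48  47 125  93 128 228 227 226]
 [225 225 212  35 107 121 122 125 124  98 230 225 226]
 [226 227 235  34 119 127 124 124 125  92 235 227 226]
 [227 227 231  36 117 125 125 128 123  95 234 226 228]
 [226 226 232  68 114 125 123 122 123 107 231 226 225]
 [227 226 231  53 107 128 132 130 125 113 192 227 227]
 [226 225 229  67 102 132 131 129 127 119 164 227 227]
 [227 226 229 100  93 134 133 133  84  91 171 227 225]
 [226 225 228 216  55  68  48  52  42  36 202 227 227]
 [226 224 227 213  25  28  37  45  85  99 231 227 227]]
```

The lock's top edge has dropped by about 7 mm. The blade is still out and the case is still seated against the ridge, so I hand in.

```bash
python3 -c "
from station import *
print(hand_in())"
```

```text
the job is handed in; nothing more can be done
None
```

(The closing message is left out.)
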